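Make up a finishing kit and a wax-up kit

TASK

Make up two kits from the stock on the worktop. The finishing kit goes in the oblong tray: the big jar and the abrasive sponge block; the wax-up kit goes in the round dish: the squat little jar and the slim tall bottle. Set the things side by side flat on the tray and dish floors, jars and bottle upright all the way, and leave the bur block, the plaster cast and the spirit lamp where they are.

Things in the scene. Friction and masses are not known exactly. Their poses are not given: they have to be found in the camera images.
- oblong_tray: oblong aluminium tray, open on top, fixed to the worktop: outside 88 mm (its x) by 164 mm (its y, the long way), 18 mm high; floor top 8 mm above the underside, walls 4 mm thick, so inside 80 x 156 mm and 10 mm deep. A thin wire bail on each short end stands out 6 mm. Origin: centre of the underside, z up.
- round_dish: round aluminium dish, open on top, fixed to the worktop: outside diameter 140 mm, 18 mm high; floor top 8 mm above the underside, inside diameter 130 mm, 10 mm deep. Origin: centre of the underside, z up. Near the trays: solid wall pier at the left (y over 0.34 m where x is over 0.44 m); vibrator 0.105 m high (x 0.52 to 0.68, y 0.05 to 0.18 m).
- big_jar: the big jar, the largest jar of the stock: plain round body 58 mm in diameter and 56 mm high, round closed lid 54 mm in diameter on top, 70 mm high in all, 110 to 225 g; it stands on the worktop (a like jar on the high wall shelf belongs to the room). The lid is fixed. Origin: centre of the underside, z up.
- abrasive: abrasive sponge block, a dark plain oblong block 41 mm (its x) by 66 mm (its y), firm to a height of 22 mm (26 mm to the eye), about 60 g, lying flat. Origin: centre of the underside, z up.
- squat_jar: the squat little jar: round body 44 mm in diameter and 40 mm high, closed lid 41 mm in diameter, 50 mm high in all, 40 to 85 g. Origin: centre of the underside, z up.
- slim_bottle: the slim tall bottle of brown glass: round body 38 mm in diameter and 54 mm high, closed cap 35 mm in diameter, 68 mm high in all, 50 to 100 g. Origin: centre of the underside, z up.
- wooden_bur_block: bystander: small wooden block 34 x 70 mm, 18 mm high, with a row of thin burs standing in it to 43 mm. Origin: centre of the underside.
- plaster_cast: bystander: plaster cast of a row of teeth, horseshoe shaped, 59 x 72 x 27 mm. Origin: centre of the underside. Behind it: trimming machine 0.42 m high (x over 0.46, y -0.40 to -0.03 m), its table jutting out to x = 0.40 m between y = -0.27 and -0.07 m, 0.07 to 0.19 m up.
- lamp: bystander: spirit lamp, a conical glass 64 mm wide with a narrow neck, 70 mm high. Origin: centre of the underside.
Things that resemble listed ones, but are neither listed nor needed, are in the scene too. Leave any blue look-alike of the squat_jar alone.

How it is judged:
At the end, for the whole second after the job is handed in: The big jar and the abrasive block rest inside the oblong tray, the squat jar and the slim bottle inside the round dish: all flat on its floor (underside within 4 mm of the floor's height), upright within 0.12 rad, at rest and released (x of big_jar in the frame of oblong_tray between -0.016 and 0.016 m and y of big_jar in the frame of oblong_tray between -0.056 and 0.056 m and x of abrasive in the frame of oblong_tray between -0.024 and 0.024 m and y of abrasive in the frame of oblong_tray between -0.06 and 0.06 m and z of big_jar in the frame of oblong_tray between 0.004 and 0.012 m and angle between each of big_jar, abrasive, squat_jar, slim_bottle's own z axis and vertical below 0.12 rad and linear speed of each of big_jar, abrasive, squat_jar, slim_bottle below 0.02 m/s and z of abrasive in the frame of oblong_tray between 0.004 and 0.012 m and horizontal distance between each of squat_jar, slim_bottle and round_dish below 0.05 m and z of squat_jar in the frame of round_dish between 0.004 and 0.012 m and z of slim_bottle in the frame of round_dish between 0.004 and 0.012 m); the robot touches nothing.
It fails at once if a jar or the bottle is tipped by more than 0.6 rad (angle between any of big_jar, squat_jar, slim_bottle's own z axis and vertical above 0.6 rad).
It fails at once if the bur block, the cast or the spirit lamp is moved by more than 25 mm (distance of any of wooden_bur_block, plaster_cast, lamp from where it was at the start of the episode above 0.025 m).
It also fails if it takes over 128 s, if anything falls off the work surface, if the arm or the gripper's body presses on something with over 40 N, if the wrist force passes 120 N, or if a joint passes its speed limit or range.

ROBOT

A 7-joint arm with a two-finger parallel gripper is mounted at the origin on a cart in front of the work surface, level with it; the furniture and walls round the work are solid. World frame = base frame: x ahead of the robot, y to its left, z up, the work surface at z = 0. Lengths are in m, angles in rad, forces in N, time in s.
With the tool pointing down it reaches from about 0.4 to 0.75 m from the base axis. Payload 19.5 kg.
Tool frame: the origin (TCP) lies at the centre of the arm's flange, where the gripper is bolted on; the fingertips stand 173 mm ahead of it and the grasp point (between the pads) lies 155 mm ahead of it (robot.grasp_offset is the distance from the TCP to the grasp point, in m); z points along the fingers, y is the line along which they close (so a half turn about z gives the same grasp; the last joint's range is limited). The gripper opens to 85 mm and grips with 20 to 120 N. Pads are 22 mm wide; open, the fingers measure 114 mm over their backs; the gripper's body (76 mm by 85 mm) begins 54 mm behind the grasp point. The pads swing forward as they close: fully open they stand 13 mm farther back than shut.
Start: joints at [1.261, 0.707, -0.028, 1.485, 0.022, 0.951, -0.075], TCP at [0.152, -0.554, 0.405] pointing down, gripper open.
Joint ranges: [-2.71, 2.71], [-0.32, 2.16], [-1.57, 1.52], [0, 2.45], [-1.46, 4.6], [0, 2.02], [-2.83, 2.83]. Speed limits (rad/s): [1.89, 1.89, 2.57, 2.57, 3.01, 3.01, 3.01].

INTERFACE

Orientations are given as [roll, pitch, yaw] about the fixed x, y, z axes, in that order (R = Rz(yaw) Ry(pitch) Rx(roll)).
In Python, from workcell import robot gives the robot as it stands.
- The arm moves only by the tool play_rows, never from a script. Its argument "commands" is text: rows parted by semicolons, each of 5 numbers parted by spaces: the shift along the tool's x, y, z normalised to -1 to 1, where 1 is 0.25 m, then the turn about the tool's z normalised to -1 to 1, where 1 is pi/2 rad, then the opening, from 0 (shut) to 1 (fully open). A call has 1 to 8 rows; each row is the pose to reach, as a shift and turn from the pose commanded when the call began, along the tool's axes at that moment; what a row does not reach only later rows make up. A row lasts 1/10 s, in which the tool goes at most 50 mm and 8.59 degrees, less where a joint would pass 70% of its speed; a pose out of reach is approached as far as the arm can. A call with a number of a shift or a turn outside -1 to 1 is refused whole. A call with a gripper value outside its range is refused whole. The fingers move at their own pace and stop on an object; "grip_force" is the grip in N (left out, the last holds). Time passes only in rows, so rows that repeat a pose let the fingers close. It gives the time, the measured TCP pose, the force, the opening and the grip force at its end, in the units of the state.
- robot.observe(): the state, without advancing time (a new reading comes with each control period).
- robot.get_image(name): name is "scene" or "top" or "wrist"; returns a dict with "frame" (384x512x3 uint8, red, green, blue), "fovy" (degrees; the focal length in pixels is half the picture's height over the tangent of half this angle, whatever the lens; pixels are square), "cx", "cy" (the principal point, pixels), "dist" ([k1, k2, p1, p2, k3] as OpenCV has them; the pictures are not rectified), "extrinsics" (4x4, takes a point from camera to world coordinates). Camera axes: x right, y up, looking along -z (the intrinsics and any distortion apply to the point x, -y, -z); pixel columns grow to the right and rows downward; lengths in m; the calibration is good to about 2 mm. A picture is of the moment at which its call begins. There is no depth.
- robot.finish_job(): hands the job in; it is judged then, once.
The state is a dict: "time_s": time; "joint_positions": joint angles; "dq": joint speeds; "effort": joint torques, N m; "tool_pos": TCP position; "tool_rot": TCP orientation; "contact_force": force on the tool from outside, world axes, zero at the start; "torque": the same for the moment, N m; "gripper_width": opening from 0.0 (shut) to 1.0 (fully open); "grip_force": force on a finger pad.
Only numpy, scipy, OpenCV 4.12 (cv2) and the standard library are available. Lean on these libraries where they do the work, as an engineer would, in place of code of your own. Each camera call takes 0.05 s, during which the arm holds its last target. There are 200 camera calls.

## Working session

There is one attempt and no reset: what is moved stays moved. The work goes in short steps, Python scripts to look and compute and a tool call to move; the robot and the scene stay as the last step left them, time stands still between calls to the robot, and variables do not carry over. Pictures are saved under pics/ and viewed, at most 14 in all, crops included, and the job is handed in when it is done.

Besides the shell and the picture viewer there is one more tool, called after "Request:" as a command line: name --argument value ..., lists and objects as JSON in quotes. play_rows: Moves the arm, as the interface text tells. Scaled input: -1 to 1 covers 0.25 m each way for a shift and pi/2 rad each way for a turn. Its arguments: {"type":"object","properties":{"commands":{"type":"string"},"grip_force":{"type":"number"}},"required":["commands"]}

```bash
ls; mkdir -p pics
cat > h.py <<'E'
import numpy as np, cv2
from workcell import robot
def shot(n,f):
    im=robot.get_image(n); cv2.imwrite('pics/'+f,cv2.cvtColor(im['frame'],cv2.COLOR_RGB2BGR)); 
    import pickle; pickle.dump(im,open('pics/'+f+'.pkl','wb')); return im
def load(f):
    import pickle; return pickle.load(open('pics/'+f+'.pkl','rb'))
def K(im):
    f=im['frame'].shape[0]/2/np.tan(np.radians(im['fovy'])/2)
    return np.array([[f,0,im['cx']],[0,f,im['cy']],[0,0,1.]])
def ray(im,px,z):
    p=cv2.undistortPoints(np.array(px,float).reshape(-1,1,2),K(im),np.array(im['dist'],float)).reshape(-1,2)
    E=np.array(im['extrinsics']); d=np.c_[p[:,0],-p[:,1],-np.ones(len(p))]@E[:3,:3].T; o=E[:3,3]
    return o+d*((z-o[2])/d[:,2])[:,None]
def proj(im,P):
    E=np.linalg.inv(np.array(im['extrinsics'])); q=np.atleast_2d(P)@E[:3,:3].T+E[:3,3]; q=q*[1,-1,-1]
    return cv2.projectPoints(q,np.zeros(3),np.zeros(3),K(im),np.array(im['dist'],float))[0].reshape(-1,2)
E
python3 - <<'E'
from h import *
np.set_printoptions(precision=3,suppress=True)
for n in['scene','top','wrist']:
    im=shot(n,n+'0.png');print(n,im['fovy'],im['dist'],np.array(im['extrinsics']))
    
print(robot.observe())
E
```

```text
pics
scene 51.49077787277257 [-0.038  0.     0.     0.     0.   ] [[-0.65   0.498 -0.574 -0.129]
 [-0.76  -0.416  0.499  0.57 ]
 [ 0.01   0.76   0.649  0.824]
 [ 0.     0.     0.     1.   ]]
top 45.977574316298714 [-0.136  0.     0.     0.     0.   ] [[-0.013  0.997 -0.081  0.457]
 [-1.    -0.014 -0.008 -0.056]
 [-0.009  0.081  0.997  1.403]
 [ 0.     0.     0.     1.   ]]
wrist 62.092640990612885 [0.015 0.    0.    0.    0.   ] [[ 0.265  0.919  0.291  0.226]
 [-0.964  0.253  0.078 -0.533]
 [-0.002 -0.301  0.953  0.373]
 [ 0.     0.     0.     1.   ]]
{'time_s': 0.15, 'joint_positions': array([ 1.261,  0.707, -0.028,  1.485,  0.022,  0.951, -0.076]), 'dq': array([-0.001, -0.   , -0.001,  0.001, -0.001, -0.001, -0.001]), 'effort': array([ -0.   , -88.33 ,   1.234, -23.619,   0.017,   0.005,  -0.   ]), 'tool_pos': array([ 0.152, -0.554,  0.404]), 'tool_rot': array([-3.141,  0.   ,  0.268]), 'contact_force': array([-0.045, -0.241,  0.225]), 'torque': array([ 0.025, -0.035,  0.007]), 'grip_force': 0.0, 'gripper_width': 1.002678364869547}
```

```bash
python3 -c "
import cv2
cv2.imwrite('pics/top0b.png',cv2.resize(cv2.imread('pics/top0.png'),(800,600),interpolation=cv2.INTER_CUBIC))
cv2.imwrite('pics/scene0b.png',cv2.resize(cv2.imread('pics/scene0.png'),(800,600),interpolation=cv2.INTER_CUBIC))"
```

```text
(no output)
```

View pics/top0b.png

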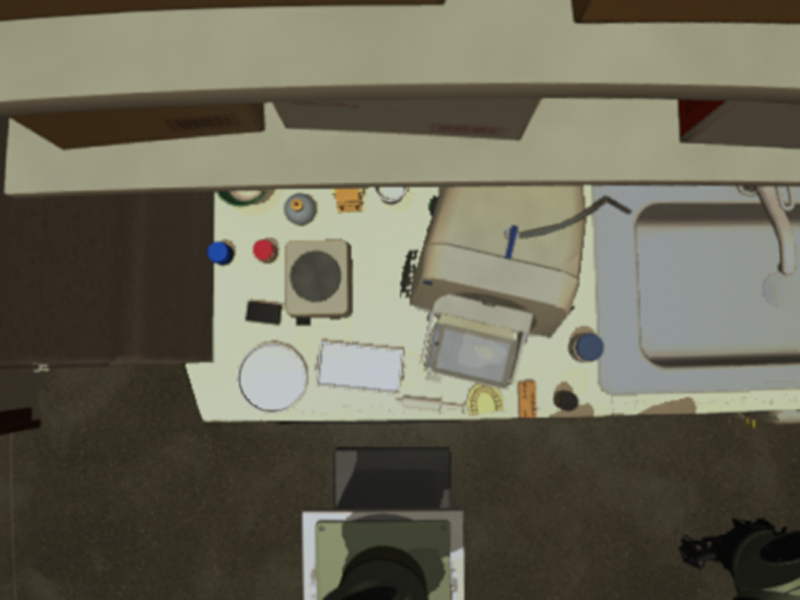

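View pics/scene0b.png

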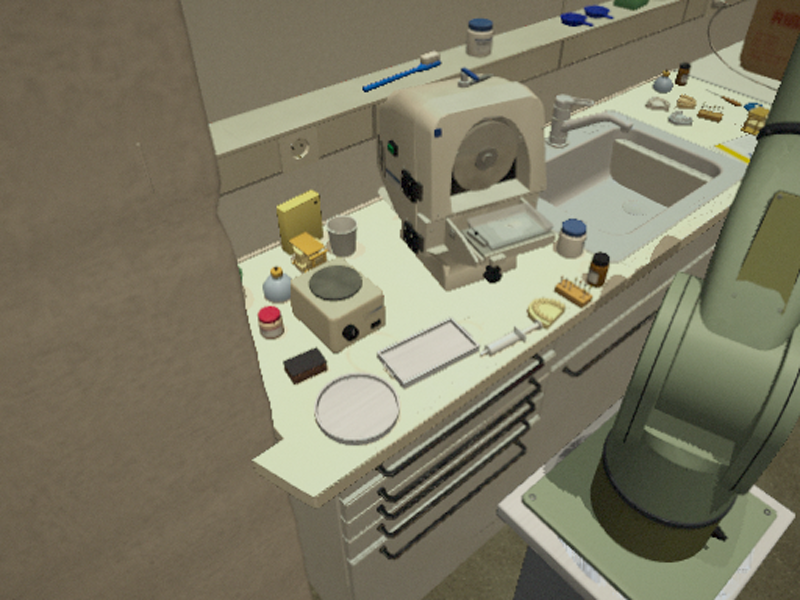

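The top view shows (800x600 scale) the dish (273,376), tray (360,366), abrasive (263,312), red-lidded squat jar (264,250) with its blue look-alike (220,252), lamp (300,207), vibrator (318,277), big jar (588,347), bottle (566,400), bur block (527,398) and cast (485,400). The scene view agrees. Next I'll measure the positions.

```bash
cat > m.py <<'E'
from h import *
np.set_printoptions(precision=4,suppress=True)
im=load('top0.png');s=.64
f=im['frame'];hsv=cv2.cvtColor(f,cv2.COLOR_RGB2HSV);H,S,V=cv2.split(hsv)
def blob(name,mask,c,r,z):
    m=np.zeros_like(H);x,y=[int(v*s) for v in c];m[y-r:y+r,x-r:x+r]=1
    m=(mask&(m>0)).astype(np.uint8)
    n,l,st,ce=cv2.connectedComponentsWithStats(m)
    i=1+np.argmax(st[1:,4]);c=cv2.findContours((l==i).astype(np.uint8),0,1)[0][0].reshape(-1,2)
    W=ray(im,c,z)[:,:2].astype(np.float32)
    print(name,st[i],'cen',ray(im,[ce[i]],z)[0],'rect',cv2.minAreaRect(W*1000),'circ',cv2.minEnclosingCircle(W*1000))
blob('squat',((H<12)|(H>168))&(S>110)&(V>90),(264,250),14,.05)
blob('blue',(H>100)&(H<130)&(S>100),(220,252),14,.05)
blob('big',(H>95)&(H<135)&(S>70)&(V<200),(588,347),18,.07)
blob('bottle',(V<80),(566,400),14,.068)
blob('abr',(V<80),(263,312),17,.026)
blob('bur',(H>5)&(H<25)&(S>110),(527,398),20,.018)
blob('cast',(H>15)&(H<35)&(S>70),(485,400),18,.02)
g=cv2.cvtColor(f,cv2.COLOR_RGB2HSV)
for n,p in [('tray',(360,366)),('dish',(273,376)),('lid big',(588,347)),('table',(450,250)),('bottle',(566,400))]:
    print(n,hsv[int(p[1]*s),int(p[0]*s)])
for n,p,z in [('edge',(300,421),0),('edge2',(560,417),0),('lamp',(297,205),.07),('lampbase',(300,210),.02),('pier',(213,360),0)]: print(n,ray(im,[[p[0]*s,p[1]*s]],z)[0])
print(hsv[int(366*s),195:265].tolist());
E
python3 m.py
```

```text
squat [162 153  13  14 141] cen [0.6635 0.2219 0.05  ] rect ((663.6326904296875, 222.81842041015625), (39.99748229980469, 36.95282745361328), 0.27760469913482666) circ ((663.5980834960938, 221.42840576171875), 20.52710723876953)
blue [132 155  17  14 182] cen [0.6594 0.3094 0.05  ] rect ((659.2391357421875, 309.5293884277344), (50.2138671875, 40.06622314453125), 88.81249237060547) circ ((659.2510375976562, 309.5281677246094), 25.652090072631836)
big [370 214  16  16 200] cen [ 0.4658 -0.4017  0.07  ] rect ((466.4649963378906, -402.48101806640625), (45.250431060791016, 44.493106842041016), 88.36426544189453) circ ((465.5125732421875, -401.5889892578125), 23.77898406982422)
bottle [355 250  15  13 149] cen [ 0.366  -0.3532  0.068 ] rect ((365.62188720703125, -353.7662048339844), (41.85371398925781, 35.32589340209961), 88.71508026123047) circ ((367.0791320800781, -353.7899169921875), 22.293264389038086)
abr [158 193  22  14 257] cen [0.5432 0.2259 0.026 ] rect ((543.26904296875, 226.24562072753906), (65.21627044677734, 37.352535247802734), 82.16596221923828) circ ((542.7763671875, 225.5
[... 1094 characters left out ...]
9, 199], [94, 9, 199], [94, 10, 199], [99, 9, 199], [94, 9, 199], [99, 9, 199], [94, 9, 199], [94, 9, 198], [98, 10, 199], [98, 10, 200], [100, 11, 200], [98, 10, 200], [103, 11, 201], [100, 11, 201], [103, 11, 201], [100, 11, 201], [100, 11, 201], [102, 13, 202], [105, 13, 202], [102, 13, 202], [102, 13, 202], [99, 13, 201], [100, 11, 200], [100, 11, 200], [102, 13, 201], [102, 13, 202], [102, 13, 201], [102, 13, 201], [105, 13, 202], [104, 14, 202], [105, 13, 201], [102, 13, 202], [102, 13, 201], [102, 13, 202], [105, 13, 202], [102, 13, 202], [99, 9, 198], [39, 10, 176], [23, 34, 134], [26, 40, 147], [34, 41, 170], [37, 35, 192], [38, 30, 197], [38, 31, 196], [38, 31, 197], [38, 31, 197]]
```

```bash
python3 -c "
import cv2
a=cv2.imread('pics/top0.png')[110:290,115:395]
cv2.imwrite('pics/top0c.png',cv2.resize(a,(800,514),interpolation=cv2.INTER_CUBIC))"
```

```text
(no output)
```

View pics/top0c.png

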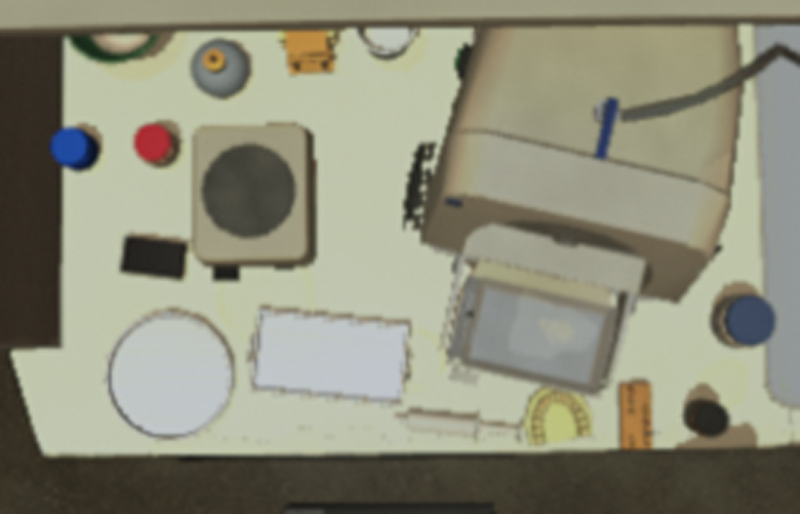

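```bash
cat >> h.py <<'E'
def go(x,y,z,yaw=None,o=None):
    "print normalised shift to bring grasp point to x,y,z and yaw"
    o=o or robot.observe(); p=np.array(o['tool_pos']);a=o['tool_rot'][2]
    d=np.array([x,y,z+.155])-p;c,s=np.cos(a),np.sin(a)
    t=[c*d[0]+s*d[1], s*d[0]-c*d[1], -d[2]]
    u=0 if yaw is None else -((yaw-a+np.pi)%(2*np.pi)-np.pi)/(np.pi/2)
    print('yaw now %.3f'%a,'row:',np.round(np.array(t)/.25,3),'turn',round(u,3),'max/row 0.2 ; turn .095/row')
E
cat > t.py <<'E'
from h import *
np.set_printoptions(precision=4,suppress=True)
im=load('top0.png');hsv=cv2.cvtColor(im['frame'],cv2.COLOR_RGB2HSV)
m=((hsv[...,1]<22)&(hsv[...,2]>160)).astype(np.uint8)
n,l,st,ce=cv2.connectedComponentsWithStats(m)
for p in[(360,366),(273,376)]:
    i=l[int(p[1]*.64),int(p[0]*.64)]
    c=cv2.findContours((l==i).astype(np.uint8),0,1)[0][0].reshape(-1,2)
    W=(ray(im,c,.018)[:,:2]*1000).astype(np.float32)
    print(st[i],cv2.minAreaRect(W),cv2.fitEllipse(W))
go(.366,-.354,.25,0)
E
python3 t.py
```

```text
[ 203  219   55   33 1418] ((432.24774169921875, 38.824283599853516), (161.8960723876953, 85.89698791503906), 83.3814926147461) ((433.88043212890625, 37.333465576171875), (92.37477111816406, 191.6319580078125), 172.90493774414062)
[ 154  220   42   43 1394] ((416.2362365722656, 209.16464233398438), (127.32664489746094, 128.48709106445312), 89.41276550292969) ((415.6246032714844, 208.72647094726562), (125.89025115966797, 128.77882385253906), 143.36598205566406)
yaw now 0.268 row: [ 1.037 -0.547 -0.003] turn 0.17 max/row 0.2 ; turn .095/row
```

Request:
play_rows --commands "0.16 -0.09 0 0.09 1; 0.32 -0.18 0 0.17 1; 0.48 -0.28 0 0.17 1; 0.64 -0.38 0 0.17 1; 0.8 -0.47 0 0.17 1; 0.88 -0.52 0 0.17 1; 0.88 -0.52 0 0.17 1; 0.88 -0.52 0 0.17 1" --grip_force 40

```text
time_s: 0.95
tool_pos: [0.3298, -0.371, 0.4046]
tool_rot: [3.142, 0.0, 0.001]
contact_force: [-1.0, -0.4, 0.6]
gripper_width: 0.996
grip_force: 0.0
```

```bash
python3 -c "
from h import *
im=shot('wrist','w1.png')"
```

```text
(no output)
```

View pics/w1.png

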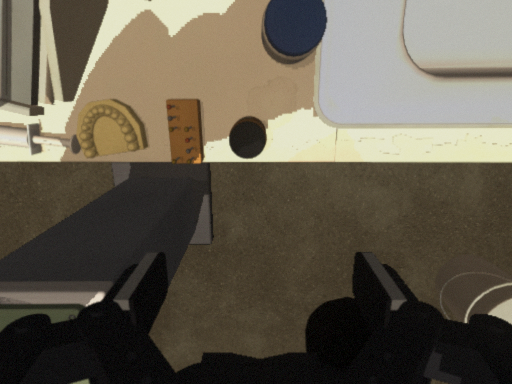

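```bash
cat > w1.py <<'E'
from h import *
np.set_printoptions(precision=4,suppress=True)
im=load('w1.png');hsv=cv2.cvtColor(im['frame'],cv2.COLOR_RGB2HSV);V=hsv[...,2];H=hsv[...,0]
def b(name,m,box,z):
    x0,y0,x1,y1=box;k=np.zeros(V.shape,np.uint8);k[y0:y1,x0:x1]=m[y0:y1,x0:x1]
    n,l,st,ce=cv2.connectedComponentsWithStats(k);i=1+np.argmax(st[1:,4])
    c=cv2.findContours((l==i).astype(np.uint8),0,1)[0][0].reshape(-1,2)
    W=(ray(im,c,z)[:,:2]*1000).astype(np.float32);print(name,st[i],cv2.minEnclosingCircle(W),cv2.minAreaRect(W))
b('bot',V<60,(222,105,280,162),.068)
b('jar',(H>105)&(H<130)&(V<110)&(hsv[...,1]>120),(250,0,340,70),.07)
b('bur',(H>5)&(H<25)&(hsv[...,1]>120),(155,85,215,175),.018)
print(robot.observe()['joint_positions'])
go(.366,-.354,.25,np.pi/2)
E
python3 w1.py
```

```text
bot [ 230  118   35   40 1112] ((366.4625244140625, -358.6606140136719), 19.188932418823242) ((365.9256591796875, -357.8736572265625), (36.81692123413086, 32.54494094848633), 0.10534555464982986)
jar [299   7   1   1   1] ((474.9937744140625, -402.7942810058594), 9.999999747378752e-05) ((474.9937744140625, -402.7942810058594), (0.0, 0.0), 0.0)
bur [ 166   99   37   65 2048] ((365.5090637207031, -286.99066162109375), 37.88926696777344) ((365.5409851074219, -287.74530029296875), (69.43091583251953, 36.13721466064453), 0.20184887945652008)
[ 0.728   0.5944  0.0923  1.7666 -0.0725  0.7841 -0.7148]
yaw now 0.000 row: [ 0.146 -0.07  -0.001] turn -1.0 max/row 0.2 ; turn .095/row
```

Request:
play_rows --commands "0.14 -0.06 0 -0.09 1; 0.14 -0.06 0 -0.18 1; 0.14 -0.06 0 -0.27 1; 0.14 -0.06 0 -0.36 1; 0.14 -0.06 0 -0.45 1; 0.14 -0.06 0 -0.54 1; 0.14 -0.06 0 -0.63 1; 0.14 -0.06 0 -0.72 1"

```text
time_s: 1.8
tool_pos: [0.3639, -0.357, 0.4046]
tool_rot: [-3.141, 0.0, 1.135]
contact_force: [0.2, 0.4, -0.6]
gripper_width: 0.999
grip_force: 0.0
```

Request:
play_rows --commands "0 0 0.16 -0.09 1; 0 0 0.32 -0.18 1; 0 0 0.48 -0.28 1; 0 0 0.48 -0.28 1; 0 0 0.48 -0.28 1"

```text
time_s: 2.3
tool_pos: [0.3645, -0.3567, 0.2855]
tool_rot: [-3.141, -0.0, 1.566]
contact_force: [-0.2, 0.1, 1.6]
gripper_width: 0.999
grip_force: 0.0
```

```bash
python3 -c "
from h import *
go(.366,-.357,.038,np.pi/2); shot('wrist','w2.png'); print(robot.observe()['joint_positions'])"
```

```text
yaw now 1.566 row: [-0.001  0.006  0.37 ] turn -0.003 max/row 0.2 ; turn .095/row
[ 0.87010107  0.80465353 -0.29083119  1.84937852  0.4105948   0.5452284
  0.30497708]
```

View pics/w2.png

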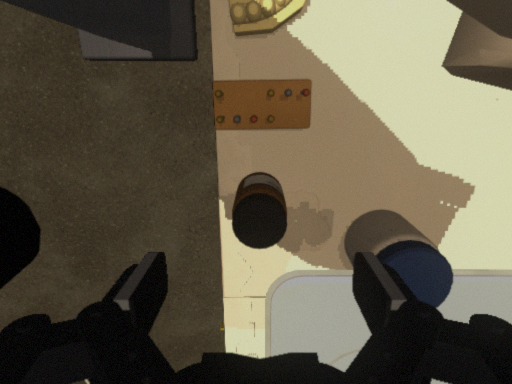

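Request:
play_rows --commands "0 0 0.16 0 1; 0 0 0.3 0 1; 0 0 0.37 0 1; 0 0 0.37 0 1; 0 0 0.37 0 0; 0 0 0.37 0 0; 0 0 0.37 0 0; 0 0 0.37 0 0" --grip_force 40

```text
time_s: 3.15
tool_pos: [0.365, -0.3562, 0.1934]
tool_rot: [3.14, 0.001, 1.571]
contact_force: [-1.9, 1.3, 16.3]
gripper_width: 0.434
grip_force: 38.2
```

Request:
play_rows --commands "0 0 0 0 0; 0 0 0 0 0; 0 0 0 0 0; 0 0 -0.02 0 0; 0 0 -0.06 0 0"

```text
time_s: 3.65
tool_pos: [0.3648, -0.3558, 0.2076]
tool_rot: [-3.141, -0.0, 1.571]
contact_force: [-0.4, 0.2, 0.0]
gripper_width: 0.438
grip_force: 40.1
```

Request:
play_rows --commands "0 0 -0.2 0 0; 0 0 -0.4 0 0; 0 0 -0.6 0 0; 0 0 -0.8 0 0; 0 0 -0.93 0 0; 0.15 0.02 -0.93 0 0; 0.34 0.06 -0.93 0 0; 0.53 0.1 -0.93 0 0"

```text
time_s: 4.45
tool_pos: [0.3893, -0.2218, 0.4406]
tool_rot: [3.141, 0.0, 1.57]
contact_force: [0.9, -0.2, -0.9]
gripper_width: 0.434
grip_force: 40.6
```

Request:
play_rows --commands "0.19 0.02 0 0 0; 0.38 0.04 0 0 0; 0.57 0.06 0 0 0; 0.76 0.08 0 0 0; 0.95 0.08 0 0 0"

```text
time_s: 4.95
tool_pos: [0.4092, 0.0161, 0.4405]
tool_rot: [3.141, -0.0, 1.572]
contact_force: [1.4, -0.5, -0.9]
gripper_width: 0.434
grip_force: 40.6
```

```bash
python3 -c "
from h import *
o=robot.observe();print(o['joint_positions'],o['tool_pos'],o['gripper_width'])
go(.416,.179,.2,np.pi/2)"
```

```text
[ 0.15443017  0.4361359  -0.41956416  1.97001758  0.2465819   0.783578
 -0.40533974] [0.40923521 0.01607964 0.44051118] 0.4339152983762756
yaw now 1.572 row: [0.652 0.028 0.342] turn 0.0 max/row 0.2 ; turn .095/row
```

```bash
python3 -c "
from h import *
shot('wrist','w3.png')"
```

```text
(no output)
```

View pics/w3.png

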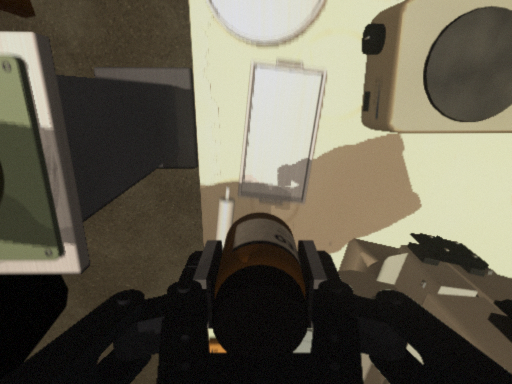

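The bottle is held upright. The tray is in full view, with rim corners at about (253,62), (327,70), (303,200) and (239,195), and the dish is cut off at the top.

```bash
python3 -c "
from h import *
im=load('w3.png')
W=ray(im,[(253,62),(327,70),(303,200),(239,194)],.018);print(W.round(4),W.mean(0), cv2.minAreaRect((W[:,:2]*1000).astype(np.float32)))
D=ray(im,[(208,0),(267,46),(327,0),(228,33),(305,33)],.018);print(D.round(4),np.linalg.norm(D[:,:2]-[.416,.209],axis=1))
"
```

```text
[[ 0.4015  0.1281  0.018 ]
 [ 0.486   0.1197  0.018 ]
 [ 0.4653 -0.0371  0.018 ]
 [ 0.3826 -0.029   0.018 ]] [0.4338363  0.04543458 0.018     ] ((434.3114013671875, 45.337493896484375), (159.9584197998047, 84.97970581054688), 83.1570816040039)
[[0.3534 0.1894 0.018 ]
 [0.4172 0.1447 0.018 ]
 [0.4813 0.1895 0.018 ]
 [0.374  0.1577 0.018 ]
 [0.4592 0.1577 0.018 ]] [0.06554064 0.06433298 0.06814747 0.06633835 0.06700145]
```

Request:
play_rows --commands "0.18 0.03 0.1 0 0; 0.36 0.03 0.2 0 0; 0.54 0.03 0.3 0 0; 0.65 0.03 0.34 0 0; 0.65 0.03 0.5 0 0; 0.65 0.03 0.6 0 0; 0.65 0.03 0.6 0 0"

```text
time_s: 5.7
tool_pos: [0.4165, 0.1767, 0.2883]
tool_rot: [-3.138, 0.002, 1.572]
contact_force: [0.5, 0.7, 0.4]
gripper_width: 0.436
grip_force: 40.6
```

```bash
python3 -c "
from h import *
o=robot.observe();print(o['tool_pos'])
go(.416,.179,.048,np.pi/2);im=shot('wrist','w4.png')"
```

```text
[0.41647497 0.17666943 0.2882805 ]
yaw now 1.572 row: [ 0.009 -0.002  0.341] turn 0.001 max/row 0.2 ; turn .095/row
```

View pics/w4.png

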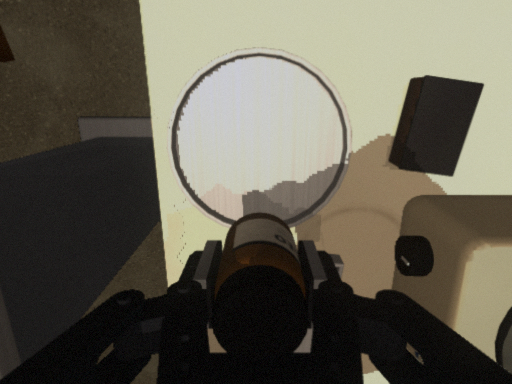

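```bash
python3 -c "
from h import *
im=load('w4.png')
W=ray(im,[(168,140),(352,140),(260,48),(195,75),(325,75),(190,195),(330,195)],.018)[:,:2]
A=np.c_[2*W,np.ones(len(W))];s=np.linalg.lstsq(A,(W**2).sum(1),rcond=None)[0];print(s[:2],np.sqrt(s[2]+s[0]**2+s[1]**2))
m=(cv2.cvtColor(im['frame'],cv2.COLOR_RGB2GRAY)<48).astype(np.uint8);m[:,:380]=0;m[:60]=0;m[185:]=0
c=max(cv2.findContours(m,0,1)[0],key=cv2.contourArea).reshape(-1,2);print(cv2.approxPolyDP(c,4,True).reshape(-1,2).tolist())
P=[(425,76),(482,84),(451,175)];Q=ray(im,P,.026)[:,:2];print(Q.round(4))
"
```

```text
[0.41525544 0.21659575] 0.06775205965485352
[[412, 79], [389, 160], [399, 168], [451, 174], [482, 84], [427, 76]]
[[0.5267 0.2654]
 [0.5658 0.2601]
 [0.5568 0.1966]]
```

```bash
python3 -c "
from h import *
im=load('w2.png');W=ray(im,[(213,81),(309,80),(311,128),(215,129)],.018);print(W.round(4),W.mean(0))
im=load('w1.png');print(ray(im,[(248,138)],.068))
im=load('w2.png');print(ray(im,[(260,221)],.068))
im=load('scene0.png')
for n,P,z in[('dish L,R,T,B',[(315,408),(400,408),(357,375),(357,443)],.018),('tray',[(379,353),(462,320),(479,348),(403,384)],.018)]:
  W=ray(im,np.array(P)*.64,z);print(n,W.round(4),W.mean(0))
"
```

```text
[[ 0.3317 -0.2702  0.018 ]
 [ 0.3987 -0.2699  0.018 ]
 [ 0.4016 -0.3027  0.018 ]
 [ 0.3316 -0.3032  0.018 ]] [ 0.36591164 -0.28649732  0.018     ]
[[ 0.3658018  -0.35889576  0.068     ]]
[[ 0.3642126  -0.35515022  0.068     ]]
dish L,R,T,B [[0.4502 0.2699 0.018 ]
 [0.3616 0.1644 0.018 ]
 [0.463  0.1754 0.018 ]
 [0.3523 0.2582 0.018 ]] [0.40678783 0.21696791 0.018     ]
tray [[ 0.4792  0.1149  0.018 ]
 [ 0.4455 -0.0565  0.018 ]
 [ 0.3739 -0.0294  0.018 ]
 [ 0.3973  0.1281  0.018 ]] [0.4239798  0.03927521 0.018     ]
```

Request:
play_rows --commands "0.02 0 0.1 0 0; 0.02 0 0.2 0 0; 0.02 0 0.28 0 0; 0.02 0 0.32 0 0; 0.02 0 0.34 0 0; 0.02 0 0.34 0 0"

```text
time_s: 6.35
tool_pos: [0.4173, 0.1817, 0.2054]
tool_rot: [3.141, -0.0, 1.571]
contact_force: [-0.6, -0.1, 0.2]
gripper_width: 0.435
grip_force: 40.6
```

Request:
play_rows --commands "0 0 0.008 0 0; 0 0 0.012 0 0; 0 0 0.012 0 0; 0 0 0.012 0 0"

```text
time_s: 6.75
tool_pos: [0.417, 0.1816, 0.202]
tool_rot: [3.141, -0.0, 1.571]
contact_force: [0.2, 0.4, -1.1]
gripper_width: 0.437
grip_force: 40.6
```

Request:
play_rows --commands "0 0 0.004 0 0; 0 0 0.008 0 0; 0 0 0.008 0 0"

```text
time_s: 7.05
tool_pos: [0.4167, 0.1817, 0.201]
tool_rot: [3.141, -0.0, 1.572]
contact_force: [-7.0, -0.5, 43.5]
gripper_width: 0.432
grip_force: 45.3
```

Request:
play_rows --commands "0 0 -0.002 0 0; 0 0 -0.004 0 0.5; 0 0 -0.004 0 0.6; 0 0 -0.004 0 0.7; 0 0 -0.004 0 0.8; 0 0 -0.004 0 0.8; 0 0 -0.004 0 0.8"

```text
time_s: 7.75
tool_pos: [0.417, 0.1817, 0.2007]
tool_rot: [-3.142, -0.0, 1.572]
contact_force: [0.5, 0.3, -0.1]
gripper_width: 0.802
grip_force: 0.0
```

Request:
play_rows --commands "0 0 -0.1 0 0.8; 0 0 -0.25 0 0.8; 0 0 -0.45 0 0.8; 0 0 -0.6 0 0.8; 0 0 -0.6 0 0.8; 0 0 -0.6 0 0.8"

```text
time_s: 8.35
tool_pos: [0.417, 0.1814, 0.3511]
tool_rot: [3.14, -0.001, 1.571]
contact_force: [0.1, 1.1, -0.6]
gripper_width: 0.799
grip_force: 0.0
```

```bash
python3 -c "
from h import *
go(.542,.232,.2,1.43)"
```

```text
yaw now 1.571 row: [ 0.202  0.5   -0.015] turn 0.09 max/row 0.2 ; turn .095/row
```

Request:
play_rows --commands "-0.05 0.18 -0.05 0 0.8; -0.1 0.36 -0.1 0 0.8; -0.15 0.54 -0.1 0 0.8; -0.2 0.72 -0.1 0 0.8; -0.2 0.73 -0.1 0 0.8; -0.2 0.73 -0.1 0 0.8"

```text
time_s: 8.95
tool_pos: [0.5998, 0.1317, 0.3736]
tool_rot: [-3.139, 0.0, 1.571]
contact_force: [-0.9, 0.6, 0.2]
gripper_width: 0.8
grip_force: 0.0
```

```bash
python3 -c "
from h import *
shot('wrist','w5.png')"
```

```text
(no output)
```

View pics/w5.png

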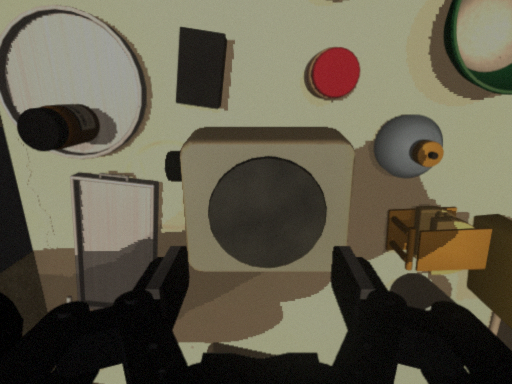

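The bottle stands upright in the dish at (60,128). The red lid is at (336,71), the abrasive at (202,67) and the vibrator's far edge is at row 127.

```bash
python3 -c "
from h import *
im=load('w5.png');hsv=cv2.cvtColor(im['frame'],cv2.COLOR_RGB2HSV);H,S,V=cv2.split(hsv)
def big(m,x0,y0,x1,y1):
  k=np.zeros_like(H);k[y0:y1,x0:x1]=m[y0:y1,x0:x1];return max(cv2.findContours(k,0,1)[0],key=cv2.contourArea).reshape(-1,2)
c=big(((H<10)|(H>170))&(S>130),290,30,380,120);W=(ray(im,c,.05)[:,:2]*1000).astype(np.float32);print('squat',cv2.fitEllipse(W))
c=big(V<60,160,15,240,115);W=(ray(im,c,.026)[:,:2]*1000).astype(np.float32);print('abr',cv2.minAreaRect(W))
print('vib',ray(im,[(195,129),(340,129)],.105).round(4), ray(im,[(182,180),(182,250)],.105).round(4))
W=ray(im,[(0,75),(0,40),(40,8),(70,8),(110,28),(145,85),(135,125),(118,145)],.018)[:,:2]
A=np.c_[2*W,np.ones(len(W))];s=np.linalg.lstsq(A,(W**2).sum(1),rcond=None)[0];print('dish',s[:2],np.sqrt(s[2]+s[0]**2+s[1]**2))
print('tray',ray(im,[(73,174),(160,182)],.018).round(4))
print('cap',ray(im,[(42,129)],.076).round(4))
go(.66,.225,.2,np.pi/2)
"
```

```text
squat ((663.0445556640625, 226.27145385742188), (39.68807601928711, 39.94085693359375), 87.08963012695312)
abr ((543.9093017578125, 230.853515625), (64.84929656982422, 42.39655685424805), 82.0548095703125)
vib [[0.5512 0.1846 0.105 ]
 [0.6574 0.1847 0.105 ]] [[0.5388 0.146  0.105 ]
 [0.5345 0.0861 0.105 ]]
dish [0.41807389 0.21587732] 0.06762449417428149
tray [[0.4037 0.129  0.018 ]
 [0.4933 0.1205 0.018 ]]
cap [[0.4202 0.1812 0.076 ]]
yaw now 1.572 row: [0.371 0.244 0.077] turn 0.001 max/row 0.2 ; turn .095/row
```

Request:
play_rows --commands "0.15 0.1 0 0 0.8; 0.3 0.2 0 0 0.8; 0.4 0.25 0.1 0 0.8; 0.4 0.25 0.25 0 0.8; 0.4 0.25 0.4 0 0.8; 0.4 0.25 0.5 0 0.8; 0.4 0.25 0.5 0 0.8"

```text
time_s: 9.7
tool_pos: [0.6604, 0.2324, 0.2472]
tool_rot: [-3.136, 0.002, 1.573]
contact_force: [0.5, -0.3, -0.2]
gripper_width: 0.802
grip_force: 0.0
```

```bash
python3 -c "
from h import *
go(.663,.231,.032,np.pi/2)"
```

```text
yaw now 1.573 row: [-0.005  0.011  0.241] turn 0.002 max/row 0.2 ; turn .095/row
```

Request:
play_rows --commands "0 0.005 0.08 0 0.8; 0 0.005 0.16 0 0.8; 0 0.005 0.22 0 0.8; 0 0.005 0.24 0 0.8; 0 0.005 0.24 0 0.8; 0 0.005 0.24 0 0.8"

```text
time_s: 10.3
tool_pos: [0.6634, 0.232, 0.1919]
tool_rot: [3.14, -0.001, 1.572]
contact_force: [0.9, 0.3, -0.4]
gripper_width: 0.802
grip_force: 0.0
```

Request:
play_rows --commands "0 0 0 0 0; 0 0 0 0 0; 0 0 0 0 0; 0 0 0 0 0; 0 0 0 0 0; 0 0 0 0 0"

```text
time_s: 10.9
tool_pos: [0.6634, 0.2319, 0.1918]
tool_rot: [3.141, -0.0, 1.571]
contact_force: [-2.2, -1.0, 9.0]
gripper_width: 0.498
grip_force: 40.0
```

Request:
play_rows --commands "0 0 -0.05 0 0; 0 0 -0.2 0 0; 0 0 -0.4 0 0; 0 0 -0.55 0 0; 0 -0.19 -0.55 0 0; 0.03 -0.38 -0.55 0 0; 0.05 -0.57 -0.55 0 0; 0.07 -0.76 -0.55 0 0"

```text
time_s: 11.7
tool_pos: [0.4785, 0.248, 0.3293]
tool_rot: [3.141, -0.001, 1.571]
contact_force: [-0.2, 1.6, -1.7]
gripper_width: 0.499
grip_force: 41.0
```

```bash
python3 -c "
from h import *
o=robot.observe();print(o['gripper_width'],o['tool_pos'])
go(.417,.251,.055,np.pi/2)"
```

```text
0.4992955683054169 [0.47852916 0.24804873 0.32934657]
yaw now 1.571 row: [ 0.012 -0.246  0.477] turn 0.0 max/row 0.2 ; turn .095/row
```

Request:
play_rows --commands "0.01 -0.15 0 0 0; 0.01 -0.23 0 0 0; 0.01 -0.23 0.15 0 0; 0.01 -0.23 0.3 0 0; 0.01 -0.23 0.42 0 0; 0.01 -0.23 0.46 0 0; 0.01 -0.23 0.46 0 0; 0.01 -0.23 0.46 0 0"

```text
time_s: 12.5
tool_pos: [0.4234, 0.2511, 0.2146]
tool_rot: [3.14, -0.001, 1.571]
contact_force: [0.4, 0.5, -0.8]
gripper_width: 0.498
grip_force: 41.0
```

Request:
play_rows --commands "0 -0.02 0.02 0 0; 0 -0.02 0.04 0 0; 0 -0.02 0.05 0 0; 0 -0.02 0.056 0 0; 0 -0.02 0.06 0 0; 0 -0.02 0.06 0 0"

```text
time_s: 13.1
tool_pos: [0.418, 0.2509, 0.1995]
tool_rot: [3.141, -0.0, 1.572]
contact_force: [-6.6, -2.0, 36.8]
gripper_width: 0.503
grip_force: 44.7
```

Request:
play_rows --commands "0 0 -0.004 0 0; 0 0 -0.006 0 0.6; 0 0 -0.006 0 0.7; 0 0 -0.006 0 0.8; 0 0 -0.006 0 0.8; 0 0 -0.05 0 0.8; 0 0 -0.2 0 0.8; 0 0 -0.4 0 0.8"

```text
time_s: 13.9
tool_pos: [0.4176, 0.2507, 0.299]
tool_rot: [-3.139, 0.002, 1.572]
contact_force: [1.0, 1.0, 0.4]
gripper_width: 0.802
grip_force: 0.0
```

```bash
python3 -c "
from h import *
go(.543,.232,.14,1.432)"
```

```text
yaw now 1.572 row: [-0.076  0.501  0.016] turn 0.089 max/row 0.2 ; turn .095/row
```

Request:
play_rows --commands "-0.02 0.18 0 0.05 0.75; -0.05 0.36 0 0.09 0.75; -0.07 0.5 0 0.09 0.75; -0.07 0.5 0 0.09 0.75; -0.07 0.5 0 0.09 0.75"

```text
time_s: 14.4
tool_pos: [0.543, 0.2332, 0.2986]
tool_rot: [-3.141, -0.0, 1.43]
contact_force: [-0.1, -0.3, 0.0]
gripper_width: 0.751
grip_force: 0.0
```

```bash
python3 -c "
from h import *
go(.543,.233,.028,1.432)"
```

```text
yaw now 1.430 row: [-0.001 -0.     0.462] turn -0.002 max/row 0.2 ; turn .095/row
```

Request:
play_rows --commands "0 0 0.15 0 0.75; 0 0 0.3 0 0.75; 0 0 0.42 0 0.75; 0 0 0.46 0 0.75; 0 0 0.46 0 0.75; 0 0 0.46 0 0.75; 0 0 0.46 0 0.3; 0 0 0.46 0 0"

```text
time_s: 15.2
tool_pos: [0.5434, 0.2336, 0.1846]
tool_rot: [3.14, -0.001, 1.43]
contact_force: [-5.6, -2.5, 21.9]
gripper_width: 0.458
grip_force: 37.6
```

Request:
play_rows --commands "0 0 0 0 0; 0 0 0 0 0; 0 0 0 0 0; 0 0 0 0 0; 0 0 0 0 0; 0 0 0 0 0"

```text
time_s: 15.8
tool_pos: [0.5434, 0.2336, 0.1847]
tool_rot: [3.14, -0.001, 1.43]
contact_force: [-2.4, -0.2, 13.6]
gripper_width: 0.455
grip_force: 39.3
```

Request:
play_rows --commands "0 0 -0.05 0 0; 0 0 -0.2 0 0; 0 0 -0.4 0 0; 0 0 -0.6 0 0; 0 0 -0.65 0 0; 0 0 -0.65 0 0"

```text
time_s: 16.4
tool_pos: [0.5432, 0.2334, 0.3485]
tool_rot: [3.138, -0.002, 1.43]
contact_force: [-0.8, -0.5, -1.4]
gripper_width: 0.452
grip_force: 41.5
```

```bash
python3 -c "
from h import *
go(.4394,.088,.1,1.452)"
```

```text
yaw now 1.430 row: [-0.634 -0.329  0.374] turn -0.014 max/row 0.2 ; turn .095/row
```

Request:
play_rows --commands "-0.15 -0.08 0 -0.014 0; -0.3 -0.16 0 -0.014 0; -0.45 -0.24 0 -0.014 0; -0.6 -0.31 0.05 -0.014 0; -0.634 -0.329 0.2 -0.014 0; -0.634 -0.329 0.37 -0.014 0; -0.634 -0.329 0.37 -0.014 0; -0.634 -0.329 0.37 -0.014 0"

```text
time_s: 17.2
tool_pos: [0.4393, 0.0884, 0.2535]
tool_rot: [-3.14, 0.001, 1.453]
contact_force: [0.4, -0.6, -0.2]
gripper_width: 0.454
grip_force: 41.5
```

```bash
python3 -c "
from h import *
go(.4394,.088,.0377,1.452);im=shot('wrist','w6.png')"
```

```text
yaw now 1.453 row: [-0.002  0.001  0.243] turn 0.001 max/row 0.2 ; turn .095/row
```

View pics/w6.png

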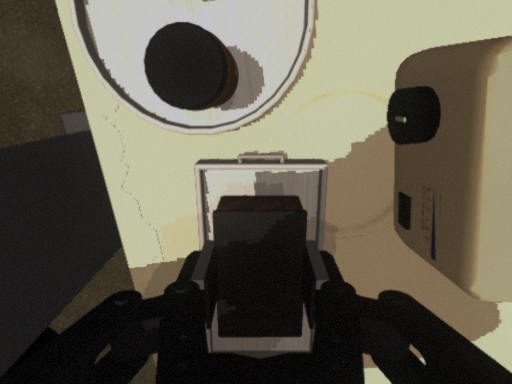

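The block is centred over the tray (walls at columns 195 and 327, block at 260) and aligned with it.

Request:
play_rows --commands "0 0 0.1 0 0; 0 0 0.2 0 0; 0 0 0.23 0 0; 0 0 0.24 0 0; 0 0 0.245 0 0; 0 0 0.245 0 0"

```text
time_s: 17.85
tool_pos: [0.4397, 0.0881, 0.1929]
tool_rot: [3.14, -0.001, 1.452]
contact_force: [0.2, 0.5, -0.1]
gripper_width: 0.456
grip_force: 41.5
```

Request:
play_rows --commands "0 0 0.005 0 0; 0 0 0.008 0 0; 0 0 0.008 0 0"

```text
time_s: 18.15
tool_pos: [0.4395, 0.088, 0.1925]
tool_rot: [3.139, -0.001, 1.452]
contact_force: [-9.5, -0.0, 61.6]
gripper_width: 0.452
grip_force: 48.3
```

Request:
play_rows --commands "0 0 -0.004 0 0.2; 0 0 -0.006 0 0.54; 0 0 -0.006 0 0.54; 0 0 -0.006 0 0.54; 0 0 -0.04 0 0.6; 0 0 -0.15 0 0.8; 0 0 -0.35 0 1; 0 0 -0.55 0 1"

```text
time_s: 18.95
tool_pos: [0.4389, 0.088, 0.3296]
tool_rot: [-3.14, 0.001, 1.453]
contact_force: [1.4, -0.7, 0.2]
gripper_width: 0.994
grip_force: 0.0
```

Request:
play_rows --commands "-0.1 -0.03 -0.2 0 1; -0.3 -0.07 -0.3 0 1; -0.49 -0.09 -0.3 0 1; -0.68 -0.07 -0.3 0 1; -0.87 -0.06 -0.3 0 1; -0.98 -0.06 -0.3 0 1; -0.98 -0.06 -0.3 0 1"

```text
time_s: 19.65
tool_pos: [0.3944, -0.1571, 0.4027]
tool_rot: [-3.141, 0.001, 1.446]
contact_force: [-0.1, 1.1, -0.6]
gripper_width: 1.003
grip_force: 0.0
```

```bash
python3 -c "
from h import *
print(robot.observe()['joint_positions'])
go(.39,-.42,.29,np.pi/2)"
```

```text
[ 0.60665838  0.52783773 -0.4928609   1.9899879   0.37496737  0.71333402
 -0.24175631]
yaw now 1.446 row: [-1.046  0.113 -0.169] turn -0.079 max/row 0.2 ; turn .095/row
```

Request:
play_rows --commands "-0.19 0 0 0.09 1; -0.38 0.02 0 0.18 1; -0.57 0.04 0 0.27 1; -0.76 0.05 0 0.36 1; -0.95 0.06 0 0.45 1; -0.97 0.06 0 0.54 1; -0.97 0.06 0 0.63 1; -0.97 0.06 0 0.72 1"

```text
time_s: 20.45
tool_pos: [0.3819, -0.3955, 0.4028]
tool_rot: [-3.141, -0.0, 0.316]
contact_force: [0.5, 0.3, -0.3]
gripper_width: 0.996
grip_force: 0.0
```

Request:
play_rows --commands "0 0 0 0.09 1; 0 0 0 0.18 1; 0 0 0 0.2 1; 0 0 0 0.2 1"

```text
time_s: 20.85
tool_pos: [0.382, -0.3954, 0.4027]
tool_rot: [-3.141, -0.0, 0.01]
contact_force: [0.3, 0.2, -0.5]
gripper_width: 1.004
grip_force: 0.0
```

```bash
python3 -c "
from h import *
print(robot.observe()['joint_positions']);shot('wrist','w7.png');go(.467,-.402,.1,0)"
```

```text
[ 0.78811918  0.67036555 -0.08232533  1.58018052  0.06522015  0.89397321
 -0.87799643]
yaw now 0.011 row: [0.34  0.029 0.591] turn 0.007 max/row 0.2 ; turn .095/row
```

View pics/w7.png

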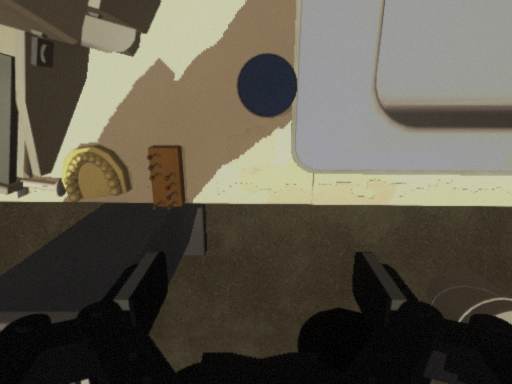

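```bash
python3 -c "
from h import *
im=load('w7.png')
print(ray(im,[(267,85)],.07).round(4))
for z in (0,.1,.2,.3): print(z,ray(im,[(158,2),(135,50)],z).round(3).tolist())
print(ray(im,[(295,140)],0))"
```

```text
[[ 0.4657 -0.4001  0.07  ]]
0 [[0.546, -0.289, 0.0], [0.501, -0.26, 0.0]]
0.1 [[0.522, -0.317, 0.1], [0.489, -0.296, 0.1]]
0.2 [[0.499, -0.345, 0.2], [0.478, -0.332, 0.2]]
0.3 [[0.476, -0.374, 0.3], [0.467, -0.368, 0.3]]
[[ 0.40750418 -0.43501186  0.        ]]
```

Request:
play_rows --commands "0.15 0.01 0 0 1; 0.3 0.02 0.05 0 1; 0.335 0.02 0.2 0 1; 0.335 0.02 0.35 0 1; 0.335 0.02 0.5 0 1; 0.335 0.02 0.5 0 1; 0.335 0.02 0.5 0 1"

```text
time_s: 21.6
tool_pos: [0.4656, -0.4006, 0.2784]
tool_rot: [-3.141, -0.0, 0.008]
contact_force: [0.2, 0.2, 1.0]
gripper_width: 0.999
grip_force: 0.0
```

```bash
python3 -c "
from h import *
im=shot('wrist','w8.png');go(.466,-.4005,.034,0)
g=cv2.cvtColor(im['frame'],cv2.COLOR_RGB2HSV);m=((g[...,0]>100)&(g[...,0]<130)&(g[...,1]>100)&(g[...,2]<120)).astype(np.uint8)
c=max(cv2.findContours(m,0,1)[0],key=cv2.contourArea).reshape(-1,2);print(cv2.boundingRect(c));W=(ray(im,c,.07)[:,:2]*1000).astype(np.float32);print(cv2.minEnclosingCircle(W))"
```

```text
yaw now 0.008 row: [ 0.001 -0.001  0.361] turn 0.005 max/row 0.2 ; turn .095/row
(254, 231, 48, 32)
((452.169677734375, -410.87176513671875), 16.231035232543945)
```

View pics/w8.png

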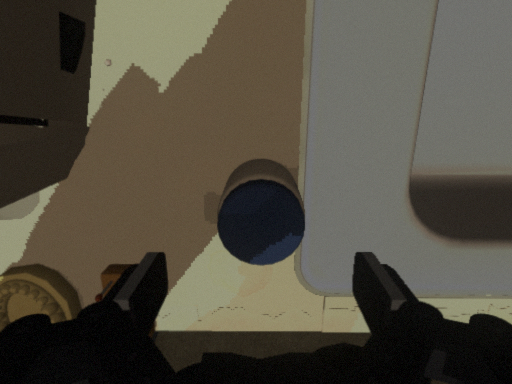

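The lid sits at (261,222), midway between the fingers, so I'll descend.

Request:
play_rows --commands "0 0 0.12 0 1; 0 0 0.24 0 1; 0 0 0.33 0 1; 0 0 0.36 0 1; 0 0 0.36 0 1; 0 0 0.36 0 0; 0 0 0.36 0 0; 0 0 0.36 0 0" --grip_force 50

```text
time_s: 22.45
tool_pos: [0.4659, -0.4007, 0.1892]
tool_rot: [3.14, -0.002, 0.007]
contact_force: [-1.5, 1.1, 14.1]
gripper_width: 0.668
grip_force: 50.9
```

Request:
play_rows --commands "0 0 0 0 0; 0 0 0 0 0; 0 0 0 0 0; 0 0 0 0 0"

```text
time_s: 22.85
tool_pos: [0.4659, -0.4007, 0.1892]
tool_rot: [3.14, -0.002, 0.007]
contact_force: [-2.0, 1.6, 14.4]
gripper_width: 0.675
grip_force: 51.0
```

Request:
play_rows --commands "0 0 -0.05 0 0; 0 0 -0.2 0 0; -0.1 0 -0.4 0 0; -0.2 0 -0.6 0 0; -0.3 0 -0.8 0 0; -0.33 0 -0.99 0 0; -0.33 0 -0.99 0 0"

```text
time_s: 23.55
tool_pos: [0.3815, -0.4011, 0.4408]
tool_rot: [3.137, -0.004, 0.006]
contact_force: [0.2, -0.4, -2.6]
gripper_width: 0.665
grip_force: 54.2
```

Request:
play_rows --commands "0.01 -0.18 0 -0.09 0; 0.02 -0.36 0 -0.18 0; 0.03 -0.54 0 -0.27 0; 0.04 -0.72 0 -0.36 0; 0.05 -0.9 0 -0.45 0; 0.06 -1 0 -0.54 0; 0.06 -1 0 -0.63 0; 0.06 -1 0 -0.72 0"

```text
time_s: 24.35
tool_pos: [0.3961, -0.1501, 0.4361]
tool_rot: [3.14, 0.001, 1.145]
contact_force: [0.3, -0.9, -2.9]
gripper_width: 0.665
grip_force: 54.3
```

```bash
python3 -c "
from h import *
o=robot.observe();print(o['gripper_width'],o['joint_positions'],o['tool_pos']);go(.4292,.003,.2,1.452)"
```

```text
0.6647720732907079 [ 0.55795412  0.46410734 -0.42796601  1.93663043  0.26509189  0.79414895
 -0.44257284] [ 0.39606159 -0.15010127  0.43607619]
yaw now 1.145 row: [ 0.613 -0.132  0.324] turn -0.195 max/row 0.2 ; turn .095/row
```

Request:
play_rows --commands "0.15 -0.03 0 -0.09 0; 0.3 -0.06 0 -0.18 0; 0.45 -0.1 0 -0.195 0; 0.6 -0.13 0 -0.195 0; 0.613 -0.132 0.15 -0.195 0; 0.613 -0.132 0.35 -0.195 0; 0.613 -0.132 0.6 -0.195 0; 0.613 -0.132 0.6 -0.195 0"

```text
time_s: 25.15
tool_pos: [0.4298, 0.0022, 0.2823]
tool_rot: [-3.138, 0.001, 1.445]
contact_force: [0.2, 0.6, -1.4]
gripper_width: 0.664
grip_force: 54.7
```

```bash
python3 -c "
from h import *
go(.4292,.003,.0422,1.452);im=shot('wrist','w9.png')"
```

```text
yaw now 1.445 row: [ 0.003 -0.003  0.341] turn -0.004 max/row 0.2 ; turn .095/row
```

View pics/w9.png

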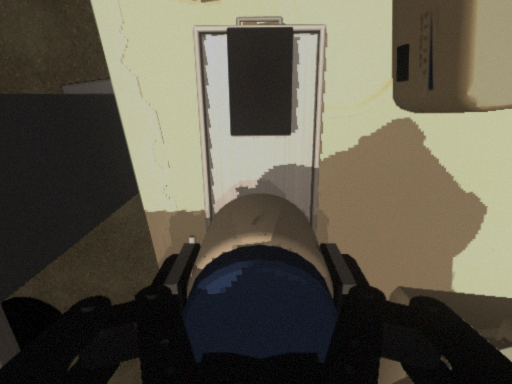

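```bash
python3 -c "
from h import *
im=load('w9.png')
A=ray(im,[(229,28),(292,28),(290,135),(231,135)],.034);print(A.round(4),A.mean(0))
T=ray(im,[(194,27),(325,27),(260,27)],.018);print(T.round(4))
print(ray(im,[(205,130),(321,130)],.018))"
```

```text
[[0.4243 0.1195 0.034 ]
 [0.4625 0.1146 0.034 ]
 [0.4551 0.0504 0.034 ]
 [0.4156 0.0553 0.034 ]] [0.43936799 0.08495223 0.034     ]
[[0.4005 0.1258 0.018 ]
 [0.4857 0.115  0.018 ]
 [0.4435 0.1204 0.018 ]]
[[0.39582764 0.05941998 0.018     ]
 [0.47875266 0.04901882 0.018     ]]
```

Request:
play_rows --commands "0 0 0.12 0 0; 0 0 0.22 0 0; 0 0 0.3 0 0; 0 0 0.325 0 0; 0 0 0.335 0 0; 0 0 0.34 0 0; 0 0 0.34 0 0"

```text
time_s: 25.9
tool_pos: [0.4308, 0.0019, 0.2008]
tool_rot: [3.14, -0.0, 1.444]
contact_force: [0.2, 0.2, -1.5]
gripper_width: 0.67
grip_force: 54.9
```

Request:
play_rows --commands "0 0 0.006 0 0; 0 0 0.01 0 0; 0 0 0.014 0 0; 0 0 0.016 0 0; 0 0 0.016 0 0"

```text
time_s: 26.4
tool_pos: [0.4305, 0.002, 0.1971]
tool_rot: [3.14, 0.0, 1.444]
contact_force: [-2.8, 0.2, 36.9]
gripper_width: 0.67
grip_force: 59.0
```

Request:
play_rows --commands "0 0 -0.003 0 0; 0 0 -0.004 0 0.8; 0 0 -0.004 0 0.9; 0 0 -0.004 0 1; 0 0 -0.004 0 1; 0 0 -0.05 0 1; 0 0 -0.2 0 1; 0 0 -0.4 0 1"

```text
time_s: 27.2
tool_pos: [0.4302, 0.0024, 0.2962]
tool_rot: [-3.138, 0.001, 1.446]
contact_force: [1.5, -0.9, 0.4]
gripper_width: 0.999
grip_force: 0.0
```

Request:
play_rows --commands "-0.15 0 -0.2 0 1; -0.3 -0.05 -0.4 0 1; -0.5 -0.05 -0.4 0 1; -0.7 -0.05 -0.4 0 1; -0.9 -0.05 -0.4 0 1; -0.9 -0.05 -0.4 0 1"

```text
time_s: 27.8
tool_pos: [0.3884, -0.2236, 0.3959]
tool_rot: [-3.141, 0.001, 1.439]
contact_force: [0.4, 0.7, -0.1]
gripper_width: 0.998
grip_force: 0.0
```

```bash
python3 -c "
from h import *
a=shot('top','t9.png')['frame'];b=shot('scene','s9.png')['frame']
c=cv2.resize(a[110:290,115:395],(620,400),interpolation=cv2.INTER_CUBIC);d=cv2.resize(b[190:300,150:420],(620,253),interpolation=cv2.INTER_CUBIC)
cv2.imwrite('pics/f.png',cv2.cvtColor(cv2.resize(np.vstack([c,d]),(569,600)),cv2.COLOR_RGB2BGR))"
```

```text
(no output)
```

View pics/f.png

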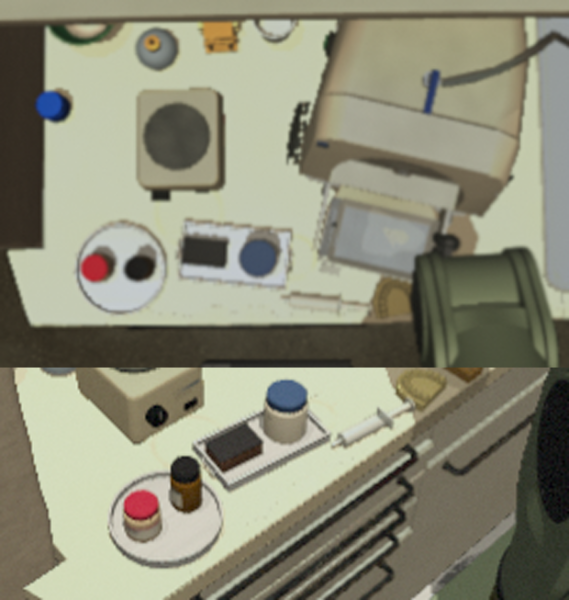

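All four items stand upright in place and the bystanders haven't moved. I'll check the margins numerically against the dish and tray before handing in.

```bash
python3 -c "
from h import *
im=load('t9.png');h=cv2.cvtColor(im['frame'],cv2.COLOR_RGB2HSV);H,S,V=cv2.split(h)
def b(m,x0,x1,z):
  k=np.zeros_like(H);k[215:270,x0:x1]=m[215:270,x0:x1];c=max(cv2.findContours(k,0,1)[0],key=cv2.contourArea).reshape(-1,2)
  W=(ray(im,c,z)[:,:2]*1000).astype(np.float32);return cv2.minAreaRect(W)
print('squat',b(((H<10)|(H>170))&(S>120),150,200,.058));print('bottle',b(V<70,170,198,.076));print('abr',b(V<70,200,232,.034));print('jar',b((H>100)&(H<130)&(S>80),225,265,.078))
"
```

```text
squat ((418.9838562011719, 240.48719787597656), (38.42232894897461, 38.16242599487305), 45.12006759643555)
bottle ((419.0472717285156, 171.12599182128906), (38.5129508972168, 32.23100280761719), 89.64697265625)
abr ((440.1328430175781, 81.8228530883789), (62.464778900146484, 36.04144287109375), 83.72967529296875)
jar ((430.4705505371094, 0.3793983459472656), (43.83417892456055, 40.794273376464844), 89.28014373779297)
```

```bash
python3 -c "
from workcell import robot
print(robot.finish_job())"
```

```text
the job is handed in; nothing more can be done
None
```

I made up both kits and handed the job in at about 28 s of the 128 s limit: the big jar and abrasive block are in the oblong tray, and the squat jar and slim bottle in the round dish. The last pictures show everything upright and inside the limits with the bystanders where they were; the hand-in returned no verdict.

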